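# Load a sherd carrier and hold the guarded shutter lever

## Robot

A 6-joint arm with a two-finger parallel gripper is mounted at the origin on the work surface. World frame = base frame: x ahead of the robot, y to its left, z up, the work surface at z = 0. Lengths are in mm, angles in rad, forces in N, time in s.
With the tool pointing down it reaches from about 375 to 900 mm from the base axis. Payload 3.1 kg.
Tool frame: the origin (TCP) lies midway between the tips of the shut fingers; the grasp point (between the pads) lies 19 mm behind it; z points along the fingers, y is the direction in which the jaws open and shut (so a half turn about z gives the same grasp; the last joint's range is limited). The gripper opens to 87 mm and grips with 3 to 60 N. Pads are 19 mm wide; open, the fingers measure 117 mm over their backs; the gripper's body (75 mm by 190 mm) begins 51 mm behind the grasp point.
Start: joints at [0.946, 0.527, 1.433, -0, 1.181, -0.178], TCP at [270.009, 563.642, 222.548] pointing down, gripper open.
Joint ranges: [-3.08, 3.08], [-0.75, 2.2], [0.22, 2.44], [-1.43, 4.57], [0, 2.65], [-2.85, 2.85]. Speed limits (rad/s): [2.79, 2.79, 3.14, 3.14, 3.14, 3.14].

## Interface

Orientations are given as a unit quaternion [w, x, y, z].
In Python, from plant import ctrl, imaging, spotter gives the robot as it stands. The module is installed in compiled form; this text tells all that it offers.
- The arm moves only by the tool servo_tool, never from a script. Its argument "plan" is a list that holds one entry, the list of rows, each a list of 7 numbers: the shift along the tool's x, y, z in mm, then the turn, a rotation vector about the tool's x, y, z in rad, then the finger opening in mm, from 0 to 87. In form: [[[dx, dy, dz, ax, ay, az, hand], ...]]. A call has 1 to 10 rows; each row is the pose to reach, as a shift and turn from the pose commanded when the call began, along the tool's axes at that moment; what a row does not reach only later rows make up. A row lasts 1/10 s, in which the tool goes at most 50 mm and 8.59 degrees, less where a joint would pass 70% of its speed; a pose out of reach is approached as far as the arm can. A call with a gripper value outside its range is refused whole. The fingers move at their own pace and stop on an object; "force" is the grip in N (left out, the last holds). Time passes only in rows, so rows that repeat a pose let the fingers close. It gives the time, the measured TCP pose, the force and the opening at its end, in the units of the state.
- ctrl.sense(): the state, without advancing time (a new reading comes with each control period).
- imaging.grab_frame(name): name is "scene" or "side" or "wrist"; returns the picture (420x560x3 uint8, red, green, blue); there is no depth.
- imaging.camera_params(name): a dict with "mtx" (3x3 intrinsics, pixels), "R" (3x3) and "t" (3): a world point X has camera coordinates R X + t. Camera axes: x right, y down, z forward; pixel columns grow to the right and rows downward; lengths in mm; the calibration is good to about 2 mm. A picture is of the moment at which its call begins: read the wrist's pose just before it. camera_params takes no time and is no camera call; for the wrist camera it gives the pose at the moment of the call.
- ctrl.hand_in(): hands the job in, once; it reports no verdict.
Trained networks look in the newest picture that a camera, given by its name, has taken for a name from the list of things; names that differ only in an ending like _2 or _b are one class to them, and where a whole thing is asked for, a point or a joint stands for the part that bears it (a point fixed in the world has none). Each returns a list of dicts, best first, with "conf" (0 to 1); they miss things now and then, are a little off and sometimes report something else, mostly with a low value. They report only what shows in the picture. A call takes as long as a camera call.
- spotter.regions_of(query, camera): "pixels" (420x560 bool, what is visible of it).
- spotter.landmark_of(query, camera): "at" ([x, y, z] in mm, in world coordinates, good to about 4 mm: a listed point, or the origin of a listed thing).
The state is a dict: "time": time; "qpos": joint angles; "qvel": joint speeds; "tau": joint torques, N m; "position": TCP position; "orientation": TCP orientation; "force": force on the tool from outside, world axes, zero at the start; "wrist_torque": the same for the moment, N m; "gripper_width": finger opening in mm.
Only numpy, scipy, OpenCV 4.12 (cv2) and the standard library are available. Lean on these libraries where they do the work, as an engineer would, in place of code of your own. Each camera call takes 0.05 s, during which the arm holds its last target. There are 200 camera calls.

## Task

Take the sample carrier with the orange tab out of the wooden rack, slide it fully home into the slot on top of the white bench analyser and let go of it. Then flip the red safety catch all the way over, away from the lever, and only after that pull the yellow-barred shutter lever towards the robot as far as it goes; finish while still holding the lever there in the gripper. Leave the other two carriers in the rack and the pots, tools and sherds on the table where they are.

Things in the scene. Friction and masses are not known exactly. Their poses are not given: they have to be found in the camera images.
- analyser: Fixed off-white bench machine on a dark foot, 220 mm (its x, depth) x 350 mm (its y) x 115 mm high with a flat top. Origin: centre of its underside, on the table. Its x axis points away from its front face (the front faces the robot, give or take 0.25 rad of yaw), y to the left seen from the robot, z up. It carries the slot (at its y +110 mm), the lever (y -60 mm) and the catch (y -145 mm).
- slot_mouth (a point): Centre of the upright slot's mouth in the analyser's top, dark frame round it, 115 mm above the table; axes as the analyser. The slot is 16 mm along the analyser's x and 52 mm along its y, 55 mm deep with a flat floor and a 3 mm chamfered mouth: it fits a carrier with 1 mm of play each side, either way round.
- handle_mid (a point): Middle of the lever's yellow grip bar, moves with the lever. The bar is round, 18 mm thick, 100 mm long, level, along the analyser's y. It joins two dark steel legs (12 mm thick, at its ends, 50 mm either side of this point) so the space below the middle of the bar is open. At rest it stands 227 mm above the table, 45 mm behind the hinge (away from the robot).
- lever_hinge (a point): Fixed point on the lever's hinge line, midway between the legs, 105 mm above the table; the hinge line runs along the analyser's y. The grip bar is 130 mm from it.
- lever (a joint): Lever angle in rad: 0 at rest (leaning 0.35 rad from upright away from the robot), 0.75 pulled fully towards the robot (leaning 0.40 rad towards it). A spring pulls it back to 0 when let go; holding it takes about 3 N at the bar near rest, 8 N when fully pulled. With the catch on, the catch's stop bar blocks the right leg at about 0.05 rad.
- catch (a joint): Safety catch angle in rad: 0 = on (red tab upright, its level red stop bar, 35 mm above the hinge line, in front of the lever's right leg), 1.4 = fully over (tab lying to the right, towards the analyser's -y, about level; stop bar swung up and outwards, clear of the lever). Friction keeps it where it is left; about 1.5 N at the tab's end moves it. It may start up to 0.15 rad over.
- catch_tab (a point): Middle of the upper end of the catch's red tab (moves with it), 55 mm from the catch's hinge line. The tab is 22 mm wide along the analyser's x and 8 mm thick along its y, free on both sides.
- catch_hinge (a point): Fixed point on the catch's hinge line at the tab's foot, 130 mm above the table, at x -50 mm, y -145 mm of the analyser; the hinge line runs along the analyser's x. Pushing the tab towards the analyser's -y flips it over.
- rack: Fixed wooden block 230 mm (its x) x 64 mm (its y) x 50 mm high with three slots in a row along its x, 70 mm apart, 30 mm deep (floor 20 mm above the table), in which the three carriers stand upright. Origin: centre of its underside.
- carrier_orange: Sample carrier to load, in any of the rack's three places: an upright plate 50 mm wide (its x), 14 mm thick (its y), 100 mm tall (its z); aluminium below with a red-brown sherd, from 60 to 100 mm an orange tab 30 mm wide and 14 mm thick to grip. Origin: centre of its underside. 60 g or so. Home in the slot, its lower 55 mm are inside and 45 mm stand out.
- carrier_white: Same carrier with a white tab and a buff sherd; stays in the rack.
- carrier_blue: Same carrier with a blue tab and a black sherd; stays in the rack.
- sherd_red: Flat red-brown sherd lying on the table, about 80 x 60 x 12 mm. Bystander: leave it alone. Origin at its underside.
- sherd_cream: Flat buff sherd lying on the table, about 75 x 70 x 10 mm. Bystander: leave it alone. Origin at its underside.
- sherd_dark: Flat dark sherd lying on the table, about 70 x 55 x 11 mm. Bystander: leave it alone. Origin at its underside.
- jar: Small lidded jar, 56 mm across, 65 mm tall. Bystander: leave it alone. Origin at its underside.
- brush: Hand brush lying on the table, about 160 mm long. Bystander: leave it alone. Origin at its underside.
- cup: White open cup, 70 mm across, 80 mm tall. Bystander: leave it alone. Origin at its underside.

How it is judged:
By the outcome, as a careful person would: the job done as asked, in the order asked, and still so for the second after the job is handed in, while the arm keeps its last pose, push and grip.
It also fails if it takes over 72 s, if anything falls off the work surface, if the arm or the gripper's body presses on something with over 40 N, if the wrist force passes 120 N, or if a joint passes its speed limit or range.

## Working session

There is one attempt and no reset: what is moved stays moved. The work goes in short steps, Python scripts to look and compute and a tool call to move; the robot and the scene stay as the last step left them, time stands still between calls to the robot, and variables do not carry over. Pictures are saved under pics/ and viewed, about 8 in all and at most 12, crops included, and the job is handed in when it is done.

Besides the shell and the picture viewer there is one more tool, called after "Emit:" by a JSON object that holds its "name" and its "arguments". servo_tool: Moves the arm, as the interface text tells. Its arguments: {"type":"object","properties":{"plan":{"type":"array"},"force":{"type":"number"}},"required":["plan"]}

```bash
mkdir -p pics; python3 - <<'E'
from plant import ctrl, imaging, spotter
import cv2, numpy as np
s=ctrl.sense(); print({k:np.round(v,3) for k,v in s.items()})
ims=[]
for c in ("scene","side"):
    im=imaging.grab_frame(c); ims.append(im)
    p=imaging.camera_params(c); print(c,"pos",np.round(-p["R"].T@p["t"]),"f",p["mtx"][0,0])
    for q in ["slot_mouth","handle_mid","lever_hinge","catch_tab","catch_hinge","analyser","rack","carrier_orange","carrier_white","carrier_blue","jar","cup","brush"]:
        r=spotter.landmark_of(q,c)
        print(q,[(round(d["conf"],2),np.round(d["at"]).tolist()) for d in r[:2]])
    cv2.imwrite(f"pics/{c}0.png",im[:,:,::-1])
E
```

```text
{'time': np.float64(0.0), 'qpos': array([ 0.946,  0.528,  1.434, -0.   ,  1.181, -0.178]), 'qvel': array([-0.   , -0.001, -0.001, -0.   , -0.   , -0.001]), 'tau': array([ -0.   , -44.005, -17.659,   0.063,   0.058,  -0.   ]), 'position': array([269.597, 563.063, 221.591]), 'orientation': array([-0.   ,  0.222,  0.975, -0.001]), 'force': array([ 0.819, -0.956,  0.051]), 'wrist_torque': array([0.027, 0.01 , 0.014]), 'gripper_width': np.float64(87.411)}
scene pos [1322. -930. 1017.] f 511.9933866875543
slot_mouth [(0.63, [594.0, 66.0, 113.0]), (0.46, [578.0, -196.0, 128.0])]
handle_mid [(0.89, [655.0, -96.0, 228.0])]
lever_hinge [(0.6, [611.0, -104.0, 105.0]), (0.52, [577.0, -524.0, -4.0])]
catch_tab [(0.55, [573.0, -199.0, 183.0])]
catch_hinge [(0.83, [578.0, -195.0, 128.0])]
analyser [(0.61, [606.0, -45.0, 0.0])]
rack [(0.84, [514.0, 288.0, 4.0]), (0.29, [443.0, 280.0, 18.0])]
carrier_orange [(0.6, [509.0, 287.0, 16.0])]
carrier_white [(0.55, [583.0, 288.0, 20.0])]
carrier_blue [(0.55, [448.0, 282.0, 19.0]), (0.5, [606.0, -43.0, 0.0])]
jar [(0.59, [376.0, -320.0, 2.0])]
cup [(0.64, [654.0, -361.0, -0.0])]
brush [(0.77, [580.0, -525.0, -3.0])]
side pos [  54. -961.  943.] f 522.8326050649529
slot_mouth [(0.56, [590.0, 64.0, 119.0])]
handle_mid [(0.8, [658.0, -103.0, 233.0]), (0.36, [380.0, -320.0, 0.0])]
lever_hinge [(0.55, [611.0, -103.0, 108.0]), (0.54, [654.0, -358.0, 2.0])]
catch_tab [(0.66, [575.0, -198.0, 182.0])]
catch_hinge [(0.64, [568.0, -196.0, 128.0]), (0.49, [573.0, -197.0, 183.0])]
analyser [(0.57, [603.0, -40.0, 2.0])]
rack [(0.6, [515.0, 285.0, 2.0]), (0.19, [581.0, -524.0, -3.0])]
carrier_orange [(0.82, [517.0, 288.0, 21.0])]
carrier_white [(0.55, [586.0, 292.0, 22.0]), (0.31, [395.0, 48.0, -1.0])]
carrier_blue [(0.76, [444.0, 283.0, 19.0]), (0.23, [575.0, -196.0, 182.0])]
jar [(0.84, [379.0, -320.0, -2.0])]
cup [(0.72, [651.0, -363.0, 3.0])]
brush [(0.85, [578.0, -522.0, 0.0])]
```

View pics/scene0.png

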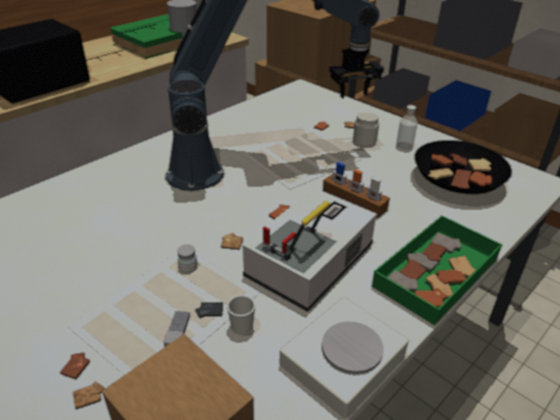

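View pics/side0.png

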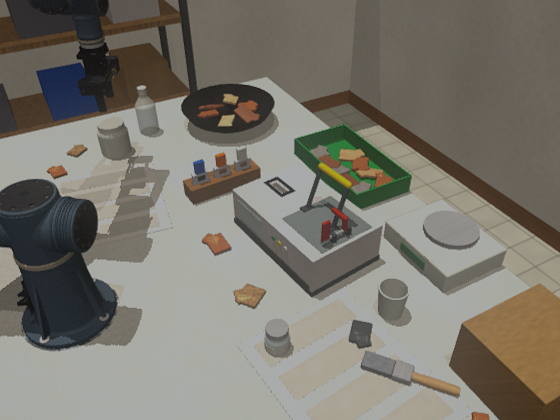

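Scene view: the rack holds blue (340,170), orange (357,177) and white (375,187). The slot frame is at (333,210), the yellow bar at (317,212) and the red catch at (267,237). Side view agrees: orange (221,160), slot (280,186), bar (335,175), catch (326,231). The networks put analyser yaw at about 0.118 and rack yaw at about 0.05. I'll go above the orange carrier and look from close by.

Emit:
{"name": "servo_tool", "arguments": {"plan": [[[-30, -13, -2, 0, 0, -0.1, 87], [-70, -30, -4, 0, 0, -0.2, 87], [-115, -49, -6, 0, 0, -0.3, 87], [-160, -68, -8, 0, 0, -0.4, 87], [-205, -87, -10, 0, 0, -0.5, 87], [-250, -106, -10, 0, 0, -0.5, 87], [-290, -123, -10, 0, 0, -0.5, 87], [-320, -136, -10, 0, 0, -0.5, 87], [-338, -144, -10, 0, 0, -0.5, 87], [-338, -144, -10, 0, 0, -0.5, 87]]]}}

```text
time: 2.4
position: [514.8, 285.6, 232.6]
orientation: [0.001, -0.025, 1.0, -0.0]
force: [-1.0, -0.5, -0.3]
gripper_width: 86.8
```

```bash
cat > h.py <<'E'
from plant import ctrl, imaging, spotter
import cv2, numpy as np
from scipy.spatial.transform import Rotation as Ro
def pose():
    s=ctrl.sense(); return s, np.array(s["position"]), Ro.from_quat(np.array(s["orientation"])[[1,2,3,0]]).as_matrix()
def togo(target, yaw=None):
    """shift in tool axes to a world TCP target; turn to tool pointing down with tool y at yaw (mod pi)"""
    s,p,R=pose(); rv=None
    if yaw is not None:
        y=np.array([np.cos(yaw),np.sin(yaw),0]); 
        if y@R[:,1]<0: y=-y
        z=np.array([0,0,-1.]); W=np.c_[np.cross(y,z),y,z]
        rv=np.round(Ro.from_matrix(R.T@W).as_rotvec(),3)
    print("t",round(float(s["time"]),2),"TCP",p.round(1),"yaw",round(float(np.arctan2(R[1,1],R[0,1])),3),"F",np.round(s["force"],1),"w",round(float(s["gripper_width"]),1),"q",np.round(s["qpos"],2))
    print("shift",np.round(R.T@(np.array(target)-p),1),"turn",rv)
def ray(cam,uv,z,par=None):
    p=par or imaging.camera_params(cam); R,t=p["R"],p["t"]
    c=-R.T@t; d=R.T@np.linalg.solve(p["mtx"],[uv[0],uv[1],1]); return c+d*(z-c[2])/d[2]
def proj(par,X):
    q=par["mtx"]@(par["R"]@np.array(X,float)+par["t"]); return q[:2]/q[2]
E
python3 - <<'E'
from h import *
togo([512,287,100],1.625)
par=imaging.camera_params("wrist"); im=imaging.grab_frame("wrist"); cv2.imwrite("pics/w1.png",im[:,:,::-1])
print("cam",-par["R"].T@par["t"])
for q in ["carrier_orange","carrier_white","carrier_blue","rack","slot_mouth"]:
    r=spotter.landmark_of(q,"wrist"); print(q,[(round(d["conf"],2),np.round(d["at"],1).tolist()) for d in r[:2]])
    if q!="slot_mouth": print("proj top",proj(par,[*r[0]["at"][:2],120]) if r else None)
m=spotter.regions_of("carrier_orange","wrist")
for d in m[:1]:
    ys,xs=np.nonzero(d["pixels"]); print("mask",d["conf"],xs.min(),xs.max(),ys.min(),ys.max(),xs.mean(),ys.mean())
E
```

```text
t 2.4 TCP [514.8 285.6 232.6] yaw 1.62 F [-1.  -0.5 -0.3] w 86.8 q [ 0.32  0.47  1.52 -0.    1.16 -1.3 ]
shift [  2.9   1.6 132.6] turn [-0.     0.001 -0.005]
cam [431.5917971  281.23325515 395.32602762]
carrier_orange []
proj top None
carrier_white [(0.79, [583.6, 288.7, 21.2]), (0.24, [515.0, 285.6, 0.0])]
proj top [279.88145916 282.70942203]
carrier_blue [(0.33, [516.8, 288.5, 21.3])]
proj top [283.56075365 210.74599044]
rack [(0.82, [515.6, 286.7, 1.7])]
proj top [281.46155218 209.26048175]
slot_mouth [(0.76, [590.2, 64.4, 109.0]), (0.36, [515.9, 287.1, 18.8])]
mask 0.84 273 290 161 223 281.1131351869607 193.05656759348034
```

View pics/w1.png

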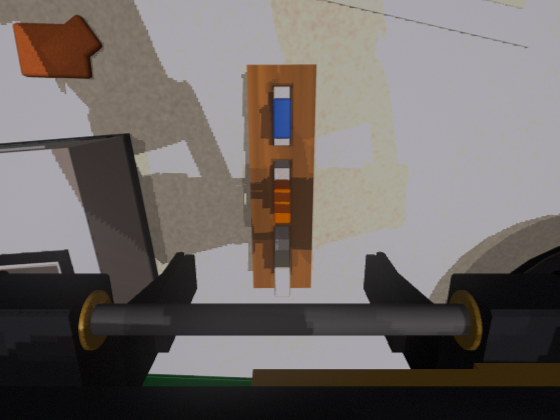

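Wrist view: orange tab at cols 274–290, rows 181–222, centred in col with blue (282,118). The rack axis is parallel to the tool x, so the jaws are aligned. The orange network point was missed here, but the tab agrees with the rack centre at (514,287). Descending to grip.

Emit:
{"name": "servo_tool", "arguments": {"plan": [[[1, 1, 20, 0, 0, 0, 60], [2, 1.3, 50, 0, 0, 0, 50], [2, 1.3, 80, 0, 0, 0, 50], [2, 1.3, 105, 0, 0, 0, 50], [2, 1.3, 125, 0, 0, 0, 50], [2, 1.3, 138, 0, 0, 0, 50], [2, 1.3, 145, 0, 0, 0, 50], [2, 1.3, 148, 0, 0, 0, 50], [2, 1.3, 148, 0, 0, 0, 50], [2, 1.3, 148, 0, 0, 0, 50]]], "force": 30}}

```text
time: 3.75
position: [511.2, 289.2, 85.4]
orientation: [0.001, -0.027, 1.0, 0.0]
force: [0.2, -0.4, 0.0]
gripper_width: 50.2
```

Emit:
{"name": "servo_tool", "arguments": {"plan": [[[0, 0, 0, 0, 0, 0, 0], [0, 0, 0, 0, 0, 0, 0], [0, 0, 0, 0, 0, 0, 0], [0, 0, 0, 0, 0, 0, 0], [0, 0, 0, 0, 0, 0, 0], [0, 0, 0, 0, 0, 0, 0], [0, 0, 0, 0, 0, 0, 0], [0, 0, 0, 0, 0, 0, 0]]]}}

```text
time: 4.55
position: [510.5, 288.8, 84.5]
orientation: [-0.0, -0.027, 1.0, -0.0]
force: [-0.2, 0.1, -1.0]
gripper_width: 13.9
```

Emit:
{"name": "servo_tool", "arguments": {"plan": [[[0, 0, -8, 0, 0, 0, 0], [0, 0, -22, 0, 0, 0, 0], [0, 0, -42, 0, 0, 0, 0], [0, 0, -64, 0, 0, 0, 0], [0, 0, -88, 0, 0, 0, 0], [0, 0, -112, 0, 0, 0, 0], [0, 0, -132, 0, 0, 0, 0], [0, 0, -144, 0, 0, 0, 0], [0, 0, -150, 0, 0, 0, 0], [0, 0, -150, 0, 0, 0, 0]]]}}

```text
time: 5.55
position: [510.8, 289.1, 235.5]
orientation: [0.001, -0.027, 1.0, 0.0]
force: [0.2, 0.2, -0.4]
gripper_width: 13.7
```

```bash
python3 - <<'E'
from h import *
togo([591.5,65,210],0.118)
E
```

```text
t 5.55 TCP [510.8 289.1 235.5] yaw 1.624 F [ 0.2  0.2 -0.4] w 13.7 q [ 0.32  0.46  1.52  0.    1.16 -1.3 ]
shift [ -68.7 -228.    25.4] turn [2.000e-03 1.000e-03 1.506e+00]
```

Emit:
{"name": "servo_tool", "arguments": {"plan": [[[-2, -8, 0, 0, 0, 0.1, 0], [-8, -26, 0, 0, 0, 0.24, 0], [-16, -52, 0, 0, 0, 0.38, 0], [-26, -86, 0, 0, 0, 0.52, 0], [-37, -122, 0, 0, 0, 0.66, 0], [-48, -158, 0, 0, 0, 0.8, 0], [-57, -188, 0, 0, 0, 0.94, 0], [-64, -212, 0, 0, 0, 1.08, 0], [-68, -224, 0, 0, 0, 1.22, 0], [-69, -228, 0, 0, 0, 1.36, 0]]]}}

```text
time: 6.55
position: [591.5, 63.0, 232.9]
orientation: [-0.001, 0.611, 0.792, -0.001]
force: [0.6, 1.0, -0.6]
gripper_width: 13.9
```

Emit:
{"name": "servo_tool", "arguments": {"plan": [[[0, 0, 4, 0, 0, 0.1, 0], [0, 0, 9, 0, 0, 0.145, 0], [0, 0, 14, 0, 0, 0.145, 0], [0, 0, 15, 0, 0, 0.145, 0], [0, 0, 15, 0, 0, 0.145, 0]]]}}

```text
time: 7.05
position: [591.1, 65.0, 218.7]
orientation: [-0.001, 0.664, 0.748, -0.001]
force: [0.7, 0.6, -0.2]
gripper_width: 13.6
```

```bash
python3 - <<'E'
from h import *
togo([591.5,65,190],0.118)
par=imaging.camera_params("wrist")
for c in ("wrist","side","scene"):
    im=imaging.grab_frame(c); cv2.imwrite(f"pics/{c}2.png",im[:,:,::-1])
    for q in ["slot_mouth","carrier_orange"]:
        r=spotter.landmark_of(q,c); print(c,q,[(round(d["conf"],2),np.round(d["at"],1).tolist()) for d in r[:2]])
# combined picture: wrist + crop of side enlarged
w=cv2.imread("pics/wrist2.png"); s=cv2.imread("pics/side2.png")[120:240,220:360]
cv2.imwrite("pics/comb2.png",w)
cv2.imwrite("pics/sidecrop2.png",cv2.resize(s,None,fx=5,fy=5,interpolation=cv2.INTER_CUBIC))
E
```

```text
t 7.05 TCP [591.1  65.  218.7] yaw 0.12 F [ 0.7  0.6 -0.2] w 13.6 q [-0.08  0.49  1.51  0.    1.14 -0.2 ]
shift [-0.1  0.4 28.7] turn [-0.002 -0.     0.002]
wrist slot_mouth [(0.57, [592.3, 61.7, 114.6])]
wrist carrier_orange [(0.72, [595.6, 64.2, 154.4])]
side slot_mouth [(0.61, [590.7, 65.4, 117.2])]
side carrier_orange [(0.71, [589.7, 62.4, 155.4]), (0.33, [657.1, -102.4, 229.3])]
scene slot_mouth [(0.57, [595.2, 63.3, 114.4])]
scene carrier_orange [(0.82, [588.8, 61.0, 154.5])]
```

View pics/comb2.png

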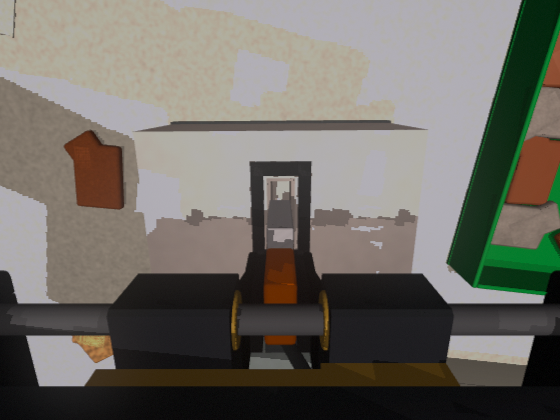

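```bash
python3 - <<'E'
from h import *
im=cv2.imread("pics/wrist2.png")[150:290,220:340]
im=cv2.resize(im,None,fx=5,fy=4,interpolation=cv2.INTER_CUBIC)
s=cv2.imread("pics/side2.png")[110:210,230:330]
s=cv2.resize(s,None,fx=2,fy=5.6,interpolation=cv2.INTER_CUBIC)[:560]
cv2.imwrite("pics/crop2.png",np.hstack([im,s[:, :200]]))
par=imaging.camera_params("wrist")
print(ray("wrist",(250,162),115),ray("wrist",(311,162),115),ray("wrist",(281,177),115))
# analyser-frame prediction for the slot centre & carrier bottom corners
y=np.array([-.118,.993,0]);
for n,c in (("mouth",[591.5,65,115]),("bottom",[591.1,65,153.7]),("shoulder",[591.1,65,213.7]),("tabtop",[591.1,65,253.7])):
    h={"mouth":26,"bottom":25,"shoulder":25,"tabtop":15}[n]
    print(n,[proj(par,np.array(c)+k*h*y).round(1) for k in (1,-1)])
E
```

```text
[563.98232955 101.27068339 115.        ] [610.63869    106.81932253 115.        ] [589.09029359  92.44049723 115.        ]
mouth [array([279.9, 178.9]), array([279.9, 240.8])]
bottom [array([279.4, 192.2]), array([279.4, 259.7])]
shoulder [array([279.3, 220.7]), array([279.4, 306. ])]
tabtop [array([279.3, 275.1]), array([279.3, 336.9])]
```

View pics/crop2.png

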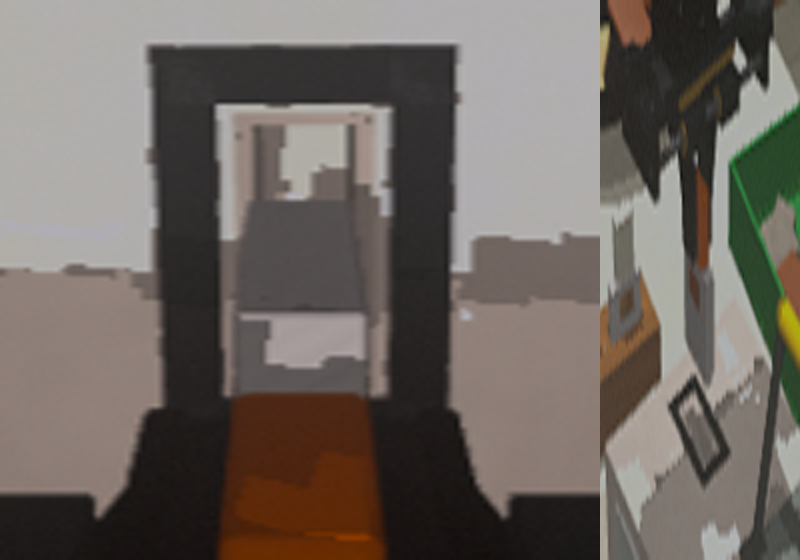

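Wrist view: the slot opening is centred at col 281, with the inner end at row ≈181. The carrier end face is at col ≈280.4, bottom edge row 200, so the carrier sits about 5 mm to −y of the TCP. I need about +3.5 mm in tool x and +0.5 in tool y. Lowering to just above the mouth, then one more look.

Emit:
{"name": "servo_tool", "arguments": {"plan": [[[1, 0.2, 6, 0, 0, 0, 0], [2, 0.5, 14, 0, 0, 0, 0], [3.5, 0.5, 22, 0, 0, 0, 0], [3.5, 0.5, 27, 0, 0, 0, 0], [3.5, 0.5, 29, 0, 0, 0, 0], [3.5, 0.5, 29, 0, 0, 0, 0]]]}}

```text
time: 8.1
position: [591.4, 68.4, 190.0]
orientation: [-0.0, 0.664, 0.748, -0.0]
force: [0.2, -0.6, 0.1]
gripper_width: 13.4
```

```bash
python3 - <<'E'
from h import *
togo([591.5,65,125],0.118)
par=imaging.camera_params("wrist"); w=imaging.grab_frame("wrist")[:,:,::-1]; a=imaging.grab_frame("side")[:,:,::-1]; b=imaging.grab_frame("scene")[:,:,::-1]
f=lambda im,k:cv2.resize(im,None,fx=k,fy=k,interpolation=cv2.INTER_CUBIC)
A=f(w[160:290,220:340],4); B=np.vstack([f(a[150:215,250:330],4),f(b[180:245,300:380],4)])
print(A.shape,B.shape); cv2.imwrite("pics/c3.png",np.hstack([A,B]))
y=np.array([-.118,.993,0]);
for n,c,h in (("mouth",[592,63.5,115],26),("bottom",[592,63.5,124],25),("shoulder",[592,63.5,184],25)):
    print(n,[proj(par,np.array(c)+k*h*y).round(1) for k in (1,-1)])
E
```

```text
t 8.1 TCP [591.4  68.4 190. ] yaw 0.119 F [ 0.2 -0.6  0.1] w 13.4 q [-0.07  0.53  1.54 -0.    1.07 -0.19]
shift [-3.4 -0.2 65. ] turn [-0.001 -0.     0.001]
(520, 480, 3) (520, 320, 3)
mouth [array([280.3, 194.8]), array([280.3, 262.1])]
bottom [array([280.3, 199.6]), array([280.3, 266.3])]
shoulder [array([280.4, 230.2]), array([280.3, 314.2])]
```

View pics/c3.png

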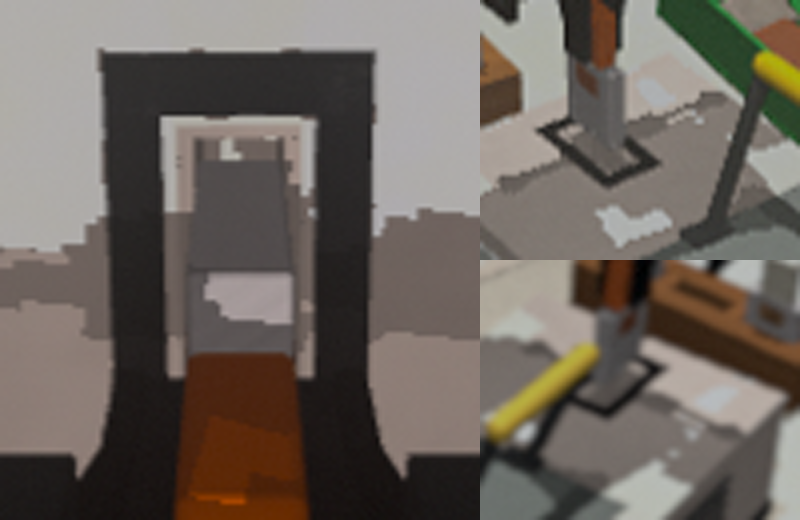

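Close view: slot inner end at row ≈194.5, carrier bottom edge row 200 (expected 199.6 if centred), both at col ≈280. So it's aligned within about 1 mm. Inserting.

Emit:
{"name": "servo_tool", "arguments": {"plan": [[[0, -0.3, 4, 0, 0, 0, 0], [0, -0.3, 8, 0, 0, 0, 0], [0, -0.3, 11, 0, 0, 0, 0], [0, -0.3, 14, 0, 0, 0, 0], [0, -0.3, 17, 0, 0, 0, 0], [0, -0.3, 20, 0, 0, 0, 0], [0, -0.3, 23, 0, 0, 0, 0], [0, -0.3, 26, 0, 0, 0, 0]]]}}

```text
time: 9.05
position: [592.4, 66.3, 166.5]
orientation: [0.003, 0.663, 0.748, -0.001]
force: [-0.1, -5.3, 1.6]
gripper_width: 13.5
```

Emit:
{"name": "servo_tool", "arguments": {"plan": [[[-1.5, 0, 2, 0, 0, 0, 0], [-1.5, 0, 6, 0, 0, 0, 0], [-1.5, 0, 11, 0, 0, 0, 0], [-1.5, 0, 16, 0, 0, 0, 0], [-1.5, 0, 21, 0, 0, 0, 0], [-1.5, 0, 26, 0, 0, 0, 0], [-1.5, 0, 31, 0, 0, 0, 0], [-1.5, 0, 35, 0, 0, 0, 0], [-1.5, 0, 37, 0, 0, 0, 0]]]}}

```text
time: 9.95
position: [591.9, 66.1, 126.9]
orientation: [0.001, 0.664, 0.748, -0.001]
force: [-0.0, -6.2, 3.0]
gripper_width: 13.9
```

Emit:
{"name": "servo_tool", "arguments": {"plan": [[[-1, 0, 1, 0, 0, 0, 0], [-1, 0, 2, 0, 0, 0, 0], [-1, 0, 3, 0, 0, 0, 0], [-1, 0, 4, 0, 0, 0, 0], [-1, 0, 5, 0, 0, 0, 0]]]}}

```text
time: 10.45
position: [591.8, 66.4, 124.2]
orientation: [0.0, 0.664, 0.748, 0.0]
force: [-2.1, -2.7, 15.3]
gripper_width: 14.0
```

Firm contact (15 N) at z 124, as expected for home. Releasing, rising and checking.

Emit:
{"name": "servo_tool", "arguments": {"plan": [[[-1, 0, 2, 0, 0, 0, 45], [-1, 0, 2, 0, 0, 0, 45], [-1, 0, 2, 0, 0, 0, 45], [-1, 0, 1, 0, 0, 0, 45], [-1, 0, -10, 0, 0, 0, 45], [-1, 0, -35, 0, 0, 0, 45], [-1, 0, -70, 0, 0, 0, 45], [-1, 0, -105, 0, 0, 0, 45], [-1, 0, -130, 0, 0, 0, 45], [-1, 0, -136, 0, 0, 0, 45]]]}}

```text
time: 11.45
position: [593.8, 65.0, 262.9]
orientation: [0.003, 0.664, 0.748, 0.003]
force: [0.1, 0.4, 0.6]
gripper_width: 45.2
```

```bash
python3 - <<'E'
from h import *
togo([591.5,65,260],0.118)
L={}
for c in ("wrist","side","scene"):
    im=imaging.grab_frame(c); cv2.imwrite(f"pics/{c}4.png",im[:,:,::-1]); par=imaging.camera_params(c)
    for q in ["carrier_orange","slot_mouth","handle_mid","lever_hinge","catch_tab","catch_hinge"]:
        r=spotter.landmark_of(q,c); print(c,q,[(round(d["conf"],2),np.round(d["at"],1).tolist()) for d in r[:1]])
    y=np.array([-.118,.993,0])
    print("pred tab top ends",[proj(par,np.array([592,63.5,160])+k*15*y).round(1) for k in (1,-1)])
f=lambda im,k:cv2.resize(im,None,fx=k,fy=k,interpolation=cv2.INTER_CUBIC)
a=cv2.imread("pics/side4.png")[150:250,255:375]; b=cv2.imread("pics/scene4.png")[180:280,235:355]
cv2.imwrite("pics/c4.png",np.hstack([f(a,3.3),f(b,3.3)]))
E
```

```text
t 11.45 TCP [593.8  65.  262.9] yaw 0.119 F [0.1 0.4 0.6] w 45.2 q [-0.08  0.44  1.46  0.    1.23 -0.2 ]
shift [ 0.3 -2.3  2.8] turn [0.008 0.001 0.001]
wrist carrier_orange [(0.74, [593.1, 65.1, 62.4])]
wrist slot_mouth [(0.79, [593.8, 60.8, 111.1])]
wrist handle_mid []
wrist lever_hinge [(0.65, [611.8, -103.8, 101.9])]
wrist catch_tab []
wrist catch_hinge []
pred tab top ends [array([277.6, 195.2]), array([277.7, 231. ])]
side carrier_orange [(0.55, [594.5, 66.0, 58.4])]
side slot_mouth [(0.65, [591.6, 64.5, 117.5])]
side handle_mid [(0.57, [657.8, -100.6, 230.6])]
side lever_hinge [(0.59, [612.4, -103.7, 105.8])]
side catch_tab [(0.67, [575.6, -195.8, 182.4])]
side catch_hinge [(0.85, [569.9, -195.9, 126.1])]
pred tab top ends [array([275.3, 169. ]), array([281.8, 174.1])]
scene carrier_orange [(0.55, [588.9, 63.2, 53.5])]
scene slot_mouth [(0.92, [595.0, 65.2, 110.8])]
scene handle_mid [(0.93, [655.8, -99.3, 228.2])]
scene lever_hinge []
scene catch_tab [(0.83, [576.6, -196.6, 184.0])]
scene catch_hinge [(0.86, [575.1, -192.5, 129.8])]
pred tab top ends [array([337.1, 196. ]), array([331.5, 200.6])]
```

View pics/c4.png

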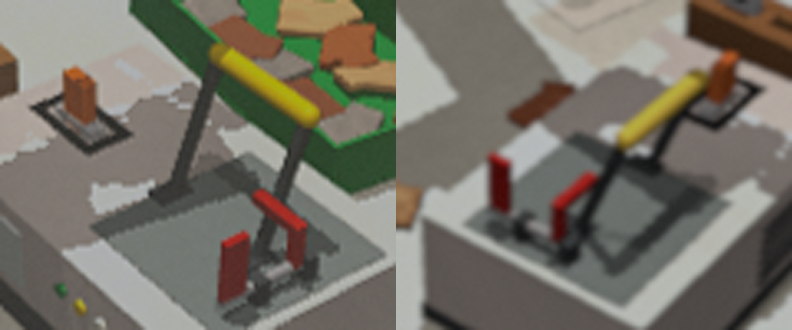

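Picture: the carrier is home with the orange tab standing out of the frame, estimated underside z ≈ 58 (expected 60). The catch tab is upright at left crop (233,265), lever at rest. Moving next to the catch with closed fingers, jaws turned along analyser y.

Emit:
{"name": "servo_tool", "arguments": {"plan": [[[-5, -1, 0, 0, 0, 0.12, 0], [-20, -4, 0, 0, 0, 0.26, 0], [-45, -10, 0, 0, 0, 0.4, 0], [-77, -18, 0, 0, 0, 0.54, 0], [-112, -27, 0, 0, 0, 0.68, 0], [-147, -35, 0, 0, 0, 0.82, 0], [-180, -43, 0, 0, 0, 0.96, 0], [-205, -49, 0, 0, 0, 1.1, 0], [-220, -52, 0, 0, 0, 1.24, 0], [-225, -53, 0, 0, 0, 1.38, 0]]]}}

```text
time: 13.5
position: [565.8, -167.0, 258.6]
orientation: [0.0, 0.989, 0.15, 0.0]
force: [0.4, 0.4, 0.5]
gripper_width: 0.4
```

Emit:
{"name": "servo_tool", "arguments": {"plan": [[[0, 0, 0, 0, 0, 0.12, 0], [0, 0, 0, 0, 0, 0.19, 0], [0, 0, 0, 0, 0, 0.19, 0], [0, 0, 0, 0, 0, 0.19, 0]]]}}

```text
time: 13.9
position: [565.8, -164.7, 258.6]
orientation: [0.0, 0.998, 0.061, 0.0]
force: [-0.0, 0.4, -0.3]
gripper_width: 0.5
```

```bash
python3 - <<'E'
from h import *
togo([567.7,-165,166],-1.453)
im=imaging.grab_frame("wrist"); cv2.imwrite("pics/w5.png",im[:,:,::-1]); par=imaging.camera_params("wrist")
for q in ["handle_mid","lever_hinge","catch_tab","catch_hinge"]:
    r=spotter.landmark_of(q,"wrist"); print(q,[(round(d["conf"],2),np.round(d["at"],1).tolist()) for d in r[:1]])
print(proj(par,[574.5,-196.5,185]),proj(par,[655.8,-100,227]))
E
```

```text
t 13.9 TCP [ 565.8 -164.7  258.6] yaw -1.449 F [-0.   0.4 -0.3] w 0.5 q [-0.47  0.44  1.48 -0.    1.22  0.98]
shift [ 1.8  0.5 92.6] turn [ 0.    -0.     0.004]
handle_mid [(0.89, [657.8, -104.6, 226.0])]
lever_hinge [(0.91, [612.1, -102.6, 104.5])]
catch_tab [(0.61, [572.2, -200.8, 185.0])]
catch_hinge [(0.96, [577.5, -193.6, 131.5])]
[325.22910525 217.36403114] [176.82956092  74.00868234]
```

View pics/w5.png

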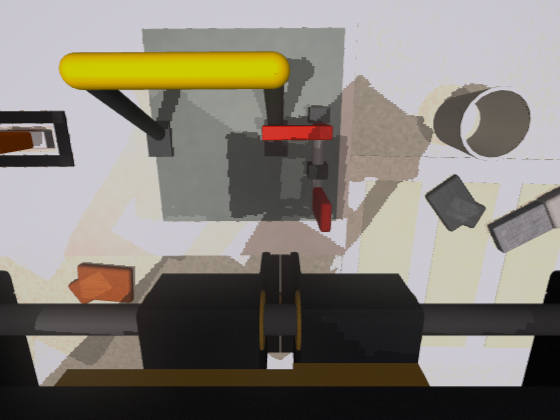

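Wrist view: the tab's top end is at (322–330, 190–230), the projected point (325,217) agrees. Closed fingertips at (280,~300) are on its lever side, clear of the bar. Descending beside the tab.

Emit:
{"name": "servo_tool", "arguments": {"plan": [[[1, 0, 12, 0, 0, 0, 0], [2, 0, 30, 0, 0, 0, 0], [2, 0, 50, 0, 0, 0, 0], [2, 0, 68, 0, 0, 0, 0], [2, 0, 82, 0, 0, 0, 0], [2, 0, 90, 0, 0, 0, 0], [2, 0, 93, 0, 0, 0, 0], [2, 0, 93, 0, 0, 0, 0]]]}}

```text
time: 14.95
position: [567.8, -164.5, 165.1]
orientation: [-0.0, 0.998, 0.06, -0.0]
force: [0.1, 0.4, 0.4]
gripper_width: 0.6
```

Emit:
{"name": "servo_tool", "arguments": {"plan": [[[0, 5, 0, 0, 0, 0, 0], [0, 10, 0, 0, 0, 0, 0], [0, 15, 0, 0, 0, 0, 0], [0, 20, 0, 0, 0, 0, 0], [0, 25, 0, 0, 0, 0, 0], [0, 30, 0, 0, 0, 0, 0], [0, 35, 0, 0, 0, 0, 0], [0, 40, 0, 0, 0, 0, 0], [0, 45, 2, 0, 0, 0, 0], [0, 48, 6, 0, 0, 0, 0]]]}}

```text
time: 15.95
position: [573.8, -213.3, 159.8]
orientation: [0.001, 0.998, 0.06, 0.0]
force: [-0.2, -0.0, 2.0]
gripper_width: 0.6
```

```bash
python3 - <<'E'
from h import *
togo([567.7,-165,166],-1.453)
for c in ("wrist","side","scene"):
    im=imaging.grab_frame(c); cv2.imwrite(f"pics/{c}6.png",im[:,:,::-1])
    for q in ["catch_tab"]:
        r=spotter.landmark_of(q,c); print(c,q,[(round(d["conf"],2),np.round(d["at"],1).tolist()) for d in r[:1]])
E
```

```text
t 15.95 TCP [ 573.8 -213.3  159.8] yaw -1.451 F [-0.2 -0.   2. ] w 0.6 q [-0.54  0.58  1.53 -0.    1.03  0.91]
shift [ -0.3 -48.7  -6.3] turn [ 0.002 -0.001  0.002]
wrist catch_tab [(0.71, [578.7, -234.4, 166.7])]
side catch_tab [(0.42, [580.8, -236.2, 165.8])]
scene catch_tab [(0.53, [582.7, 292.0, 22.5])]
```

Emit:
{"name": "servo_tool", "arguments": {"plan": [[[0, 4, 4, 0, 0, 0, 0], [0, 8, 8, 0, 0, 0, 0], [0, 12, 11, 0, 0, 0, 0], [0, 15, 14, 0, 0, 0, 0], [0, 17, 16, 0, 0, 0, 0], [0, 17, 18, 0, 0, 0, 0], [0, 17, 20, 0, 0, 0, 0], [0, 17, 22, 0, 0, 0, 0], [0, 17, 24, 0, 0, 0, 0]]]}}

```text
time: 17.15
position: [575.9, -230.4, 139.3]
orientation: [0.002, 0.998, 0.06, 0.001]
force: [-7.2, 1.6, 26.6]
gripper_width: 0.5
```

26 N up at tip z 139, the tab appears to be on its end stop. Lifting off and checking.

Emit:
{"name": "servo_tool", "arguments": {"plan": [[[0, 0, -5, 0, 0, 0, 0], [0, 0, -20, 0, 0, 0, 0], [0, 0, -45, 0, 0, 0, 0], [0, 0, -75, 0, 0, 0, 0], [0, 0, -105, 0, 0, 0, 0], [0, 0, -130, 0, 0, 0, 0], [0, 0, -145, 0, 0, 0, 0], [0, 0, -150, 0, 0, 0, 0]]]}}

```text
time: 17.95
position: [576.5, -229.8, 287.7]
orientation: [0.001, 0.998, 0.06, 0.002]
force: [0.0, 0.7, -0.5]
gripper_width: 0.7
```

```bash
python3 - <<'E'
from h import *
togo([657,-101,285],0.118)
for c in ("wrist","side","scene"):
    im=imaging.grab_frame(c); cv2.imwrite(f"pics/{c}7.png",im[:,:,::-1])
    for q in ["catch_tab","handle_mid"]:
        r=spotter.landmark_of(q,c); print(c,q,[(round(d["conf"],2),np.round(d["at"],1).tolist()) for d in r[:1]])
f=lambda im,k:cv2.resize(im,None,fx=k,fy=k,interpolation=cv2.INTER_CUBIC)
a=cv2.imread("pics/side7.png")[150:270,275:395]; b=cv2.imread("pics/scene7.png")[180:300,235:355]
cv2.imwrite("pics/c7.png",np.hstack([f(a,3.3),f(b,3.3)]))
E
```

```text
t 17.95 TCP [ 576.5 -229.8  287.7] yaw -1.451 F [ 0.   0.7 -0.5] w 0.7 q [-0.56  0.46  1.37 -0.    1.31  0.89]
shift [  95.3 -118.2    2.7] turn [ 0.005 -0.    -1.569]
wrist catch_tab [(0.94, [583.9, -250.3, 141.1])]
wrist handle_mid [(0.61, [660.5, -103.7, 228.3])]
side catch_tab [(0.74, [553.9, -379.9, -0.3])]
side handle_mid []
scene catch_tab [(0.74, [593.0, 66.5, 111.3])]
scene handle_mid [(0.8, [655.0, -98.5, 228.8])]
```

View pics/c7.png

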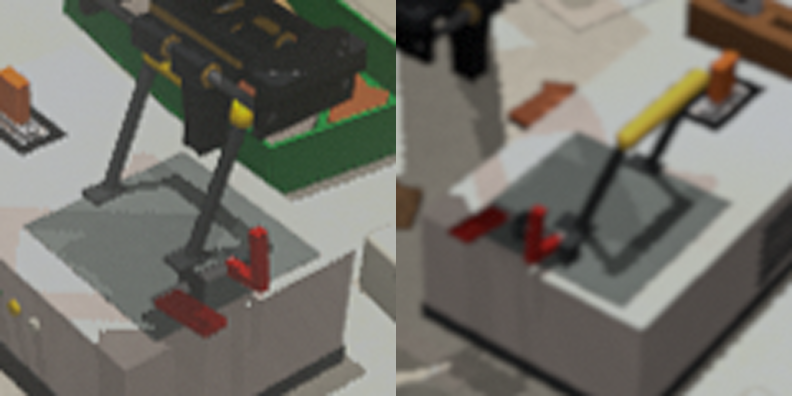

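The catch is fully over: the tab lies level to the right (left crop (190,312), tip z ≈141), the stop bar stands outward clear of the lever, and the lever is at rest. Going above the bar.

Emit:
{"name": "servo_tool", "arguments": {"plan": [[[5, -6, 0, 0, 0, -0.12, 50], [15, -19, 0, 0, 0, -0.26, 60], [30, -37, 0, 0, 0, -0.4, 60], [46, -57, 0, 0, 0, -0.54, 60], [62, -77, 0, 0, 0, -0.68, 60], [76, -95, 0, 0, 0, -0.82, 60], [86, -107, 0, 0, 0, -0.96, 60], [92, -115, 0, 0, 0, -1.1, 60], [95, -119, 0, 0, 0, -1.24, 60], [95, -119, 0, 0, 0, -1.38, 60]]]}}

```text
time: 19.4
position: [656.0, -98.5, 284.9]
orientation: [-0.0, 0.729, 0.684, -0.0]
force: [0.7, -0.8, 0.1]
gripper_width: 59.5
```

Emit:
{"name": "servo_tool", "arguments": {"plan": [[[0, 0, 0, 0, 0, -0.12, 60], [0, 0, 0, 0, 0, -0.19, 60], [0, 0, 0, 0, 0, -0.19, 60], [0, 0, 0, 0, 0, -0.19, 60]]]}}

```text
time: 19.8
position: [655.6, -99.5, 285.2]
orientation: [-0.0, 0.664, 0.747, -0.0]
force: [-1.2, 0.1, -0.3]
gripper_width: 60.2
```

```bash
python3 - <<'E'
from h import *
togo([657,-100,208],0.118)
im=imaging.grab_frame("wrist"); cv2.imwrite("pics/w8.png",im[:,:,::-1]); par=imaging.camera_params("wrist")
r=spotter.landmark_of("handle_mid","wrist"); print([(round(d["conf"],2),np.round(d["at"],1).tolist()) for d in r[:1]])
print(proj(par,[657,-100,227]))
E
```

```text
t 19.8 TCP [655.6 -99.5 285.2] yaw 0.117 F [-1.2  0.1 -0.3] w 60.2 q [-0.32  0.52  1.25  0.    1.36 -0.44]
shift [-0.7  1.4 77.1] turn [-0.001 -0.    -0.001]
[(0.94, [656.1, -105.0, 226.9])]
[282.13576498 231.89956708]
```

View pics/w8.png

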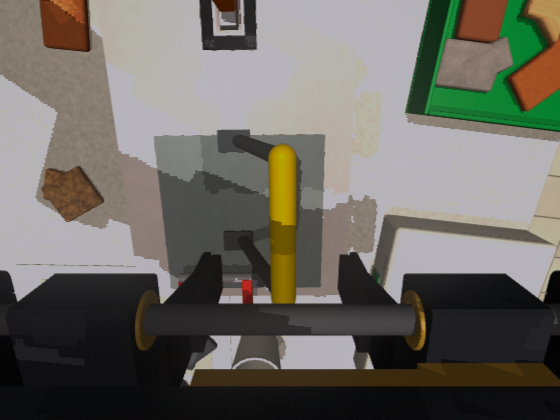

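Wrist view: the bar is at cols 270–297 (centre 283, predicted 282), midway between the fingers. Descending and gripping.

Emit:
{"name": "servo_tool", "arguments": {"plan": [[[-1, 1, 12, 0, 0, 0, 60], [-1, 1, 28, 0, 0, 0, 60], [-1, 1, 46, 0, 0, 0, 60], [-1, 1, 62, 0, 0, 0, 60], [-1, 1, 72, 0, 0, 0, 60], [-1, 1, 77, 0, 0, 0, 60], [-1, 1, 77, 0, 0, 0, 60]]], "force": 40}}

```text
time: 20.6
position: [656.5, -100.4, 207.6]
orientation: [-0.001, 0.664, 0.748, -0.0]
force: [0.3, 0.8, -0.2]
gripper_width: 60.1
```

Emit:
{"name": "servo_tool", "arguments": {"plan": [[[0, 0, 0, 0, 0, 0, 0], [0, 0, 0, 0, 0, 0, 0], [0, 0, 0, 0, 0, 0, 0], [0, 0, 0, 0, 0, 0, 0], [0, 0, 0, 0, 0, 0, 0], [0, 0, 0, 0, 0, 0, 0], [0, 0, 0, 0, 0, 0, 0], [0, 0, 0, 0, 0, 0, 0]]]}}

```text
time: 21.4
position: [657.6, -100.4, 208.7]
orientation: [0.001, 0.664, 0.748, 0.001]
force: [1.3, 0.6, -0.5]
gripper_width: 16.8
```

```bash
python3 - <<'E'
from h import *
togo([657,-100,208],0.118)
for a in np.linspace(0,.75,9)[1:]:
    print(round(a,2),"dy",round(130*(np.sin(.35-a)-np.sin(.35)),1),"dz(tool,down+)",round(-130*(np.cos(.35-a)-np.cos(.35)),1))
E
```

```text
t 21.4 TCP [ 657.6 -100.4  208.7] yaw 0.119 F [ 1.3  0.6 -0.5] w 16.8 q [-0.32  0.6   1.34  0.    1.2  -0.44]
shift [ 0.4 -0.5  0.7] turn [0.002 0.    0.001]
0.09 dy -11.6 dz(tool,down+) -3.6
0.19 dy -23.5 dz(tool,down+) -6.2
0.28 dy -35.6 dz(tool,down+) -7.6
0.38 dy -47.8 dz(tool,down+) -7.8
0.47 dy -60.0 dz(tool,down+) -7.0
0.56 dy -72.0 dz(tool,down+) -5.0
0.66 dy -83.8 dz(tool,down+) -1.8
0.75 dy -95.2 dz(tool,down+) 2.4
```

Emit:
{"name": "servo_tool", "arguments": {"plan": [[[0, -5, -1.8, 0, 0, 0, 0], [0, -11.6, -3.6, 0, 0, 0, 0], [0, -23.5, -6.2, 0, 0, 0, 0], [0, -35.6, -7.6, 0, 0, 0, 0], [0, -47.8, -7.8, 0, 0, 0, 0], [0, -60, -7, 0, 0, 0, 0], [0, -72, -5, 0, 0, 0, 0], [0, -83.8, -1.8, 0, 0, 0, 0], [0, -91, 1, 0, 0, 0, 0], [0, -95, 2.4, 0, 0, 0, 0]]]}}

```text
time: 22.4
position: [567.7, -111.8, 209.8]
orientation: [0.006, 0.664, 0.748, 0.005]
force: [9.3, 3.7, 5.2]
gripper_width: 16.7
```

Emit:
{"name": "servo_tool", "arguments": {"plan": [[[0, -1, 0, 0, 0, 0, 0], [0, -2, 0, 0, 0, 0, 0], [0, -3, 0, 0, 0, 0, 0], [0, -3, 0, 0, 0, 0, 0], [0, -3, 0, 0, 0, 0, 0]]]}}

```text
time: 22.9
position: [565.5, -112.0, 209.1]
orientation: [0.006, 0.664, 0.747, 0.005]
force: [9.4, 3.7, 3.0]
gripper_width: 17.1
```

Force is only near the spring's 8 N, so the stop may not be reached. Pulling a bit further.

Emit:
{"name": "servo_tool", "arguments": {"plan": [[[0, -1.5, 0.6, 0, 0, 0, 0], [0, -3, 1.2, 0, 0, 0, 0], [0, -4.5, 1.8, 0, 0, 0, 0], [0, -4.5, 1.8, 0, 0, 0, 0], [0, -4.5, 1.8, 0, 0, 0, 0]]]}}

```text
time: 23.4
position: [563.0, -112.4, 208.2]
orientation: [0.008, 0.664, 0.747, 0.006]
force: [12.5, 5.4, 3.9]
gripper_width: 16.9
```

Emit:
{"name": "servo_tool", "arguments": {"plan": [[[0, -2, 0.8, 0, 0, 0, 0], [0, -4, 1.6, 0, 0, 0, 0], [0, -6, 2.2, 0, 0, 0, 0], [0, -6, 2.2, 0, 0, 0, 0], [0, -6, 2.2, 0, 0, 0, 0], [0, -6, 2.2, 0, 0, 0, 0]]]}}

```text
time: 24.0
position: [562.7, -112.6, 208.0]
orientation: [0.013, 0.665, 0.747, 0.011]
force: [21.5, 9.9, 7.1]
gripper_width: 16.7
```

```bash
python3 - <<'E'
from h import *
togo([563,-110,206],0.118)
for c in ("wrist","side","scene"):
    im=imaging.grab_frame(c); cv2.imwrite(f"pics/{c}9.png",im[:,:,::-1])
    for q in ["handle_mid","catch_tab","carrier_orange","lever_hinge"]:
        r=spotter.landmark_of(q,c); print(c,q,[(round(d["conf"],2),np.round(d["at"],1).tolist()) for d in r[:1]])
f=lambda im,k:cv2.resize(im,None,fx=k,fy=k,interpolation=cv2.INTER_CUBIC)
a=cv2.imread("pics/side9.png")[130:270,260:400]; b=cv2.imread("pics/scene9.png")[160:300,235:375]
cv2.imwrite("pics/c9.png",np.hstack([f(a,2.8),f(b,2.8)]))
E
```

```text
t 24.0 TCP [ 562.7 -112.6  208. ] yaw 0.116 F [21.5  9.9  7.1] w 16.7 q [-0.4   0.46  1.6   0.01  1.04 -0.52]
shift [2.5 0.5 2. ] turn [ 0.033  0.005 -0.002]
wrist handle_mid [(0.62, [559.6, -114.5, 225.6])]
wrist catch_tab []
wrist carrier_orange []
wrist lever_hinge [(0.74, [612.5, -104.4, 102.0])]
side handle_mid [(0.73, [558.9, -112.2, 226.9])]
side catch_tab [(0.57, [580.3, -248.3, 136.7])]
side carrier_orange [(0.21, [583.8, -248.2, 139.1])]
side lever_hinge [(0.67, [613.4, -105.7, 106.3])]
scene handle_mid [(0.56, [561.8, -107.8, 225.4])]
scene catch_tab [(0.81, [581.9, -249.5, 138.1])]
scene carrier_orange [(0.58, [585.9, 62.1, 58.1])]
scene lever_hinge [(0.55, [610.6, -104.8, 105.3])]
```

View pics/c9.png

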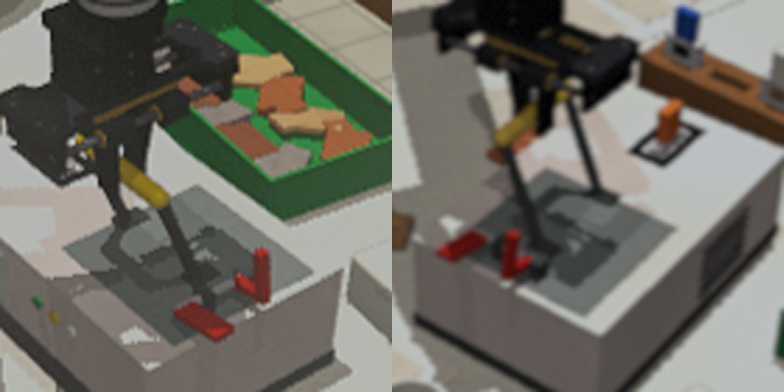

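The lever is on its stop: position stayed put while the force rose to about 24 N. The bar is at (560,−112,226), against (562,−110,225) expected for 0.75 rad. Catch is over, carrier is home. Handing in.

```bash
python3 -c "
from plant import ctrl
print(ctrl.hand_in()); s=ctrl.sense(); print(s['time'],s['position'],s['force'],s['gripper_width'])"
```

```text
the job is handed in; nothing more can be done
None
the job is handed in; nothing more can be done
```

I carried out the whole task in the order asked and handed it in at about 24 s of the 72 s allowed. The hand-in gives no verdict.

- **Carrier:** the orange carrier is in the analyser slot and released. I pushed it until it stopped with 15 N against the slot floor. Afterwards its underside measured about 58 mm above the table, with 60 expected.
- **Catch:** I flipped it before touching the lever. The last pictures show the tab lying level to the right, with its end at about 138 mm (139 expected) and the stop bar clear of the lever.
- **Lever:** it is still held in the gripper against its end stop. On the last pull the position stayed the same while the force rose from about 14 to 24 N. The bar is about 50 mm in front of the hinge and 226 mm high, as expected for fully pulled.

Some network reports disagreed with the pictures:
- The wrist camera missed the orange carrier in the rack.
- The catch tab was reported in wrong places while the arm hid it.
- In the last look, only the scene camera found the carrier where it should be. The side camera gave a low-confidence false position at the catch, and the wrist camera did not find it.

I saw nothing else disturbed in the pictures, but I did not measure the other carriers or the items on the table again at the end.

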